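# Pack the chocolate crate and close up the row

## Task

Push the round red tin and the brown carton all the way into the blue crate through its open side, next to the white gift box already in it, so that nothing sticks out of the open side. Then slide the orange ram by its black grip to its end stop, so that the three stand square and upright in one tight row. Do not tip the goods, and leave the other things on the bench where they are.

Things in the scene. Friction and masses are not known exactly. Their poses are not given: they have to be found in the camera images.
- station: Packing station, fixed: a white loading board, 335 (x) x 400 (y) mm, 12 mm thick, carrying a blue crate with no lid and no front side. Origin: on the bench below the middle of the crate's open side; x points into the crate, y left along the open side, z up. The board reaches from x = -200 to 135 mm; the part before the crate (x < 0) is the loading area, smooth and level with the crate's floor.
- case_mouth (a point): Middle of the crate's open side, on the board's top (12 mm above the bench), axes as the station's. In these axes the crate's inner faces are: back wall x = 96 mm, left wall y = 160 mm, right wall y = -170 mm. Walls are 5 mm thick, 30 mm high.
- case_back (a point): Middle of the back wall's inner face at floor level (x = 96 mm, y = 0). Behind the back wall, on the right, lies the ram's steel guide rail with its dark end stop (x 110 to 130, y -205 to -55 mm, up to 34 mm above the board).
- ram (a joint): Orange ram in the crate's right end. It slides to station +y: 0 = fully back, 0.065 m = end stop; starts at 0 to 0.012, stays where left (2.5 N friction). Its upright plate (x 3 to 93 mm, 8 mm thick, top 38 mm above the board) has its pushing face at y = -160 mm + joint. At the stop 255 mm are left from this face to the left wall; the three goods side by side take 88 + 76 + 88 = 252 mm.
- ram_grip (a point): Centre of the ram's black grip: upright block 24 (x) x 18 (y) x 40 mm (45 to 85 mm above the board), at station x = 80 mm, y = -172 mm + joint. Push it on its right (-y) face or pinch it; at the end stop its centre is at y = -107 mm. Under it an orange bridge (x 41 to 126 mm, 18 mm wide, 37 to 45 mm above the board) runs over the back wall.
- tin: Round red tin of chocolates with a gold lid, 88 mm diameter, 50 mm high, 0.2 to 0.4 kg, slides on the board. Origin: centre of its underside, z up. It stands in the loading area to the left or right.
- carton: Brown carton of chocolates with a gold band along its length, 90 mm (its x) x 76 mm (its y) x 55 mm high, 0.2 to 0.4 kg, too wide to grip well. Origin: centre of its underside. It stands in the loading area with its x up to about 0.35 rad from the station's x; it goes into the crate with its 90 mm length along the station's x (the ram cannot reach its stop otherwise).
- gift_box: White gift box with a green ribbon cross, 88 x 88 mm, 45 mm high, 0.25 to 0.42 kg, loose, already in the crate near its left wall, slightly askew. Origin: centre of its underside.
- jar: Glass jar, 64 mm diameter, 90 mm high, on the bench left of the station. Not to be disturbed. Origin: centre of its underside.
- bowl: Steel bowl, 120 mm across, 55 mm high, on the bench left of the station, beyond the jar. Not to be disturbed. Origin: centre of its underside.
- spatula: Spatula lying on the bench right of the station, its handle towards its own -x. Not to be disturbed.
- flavour: Tall bottle, 60 mm diameter, 160 mm high, on the bench right of the station, beyond the spatula. Not to be disturbed. Origin: centre of its underside.
There are look-alikes about, which are no part of the job. Leave any purple or turquoise look-alike of the tin alone.

How it is judged:
By the outcome, as a careful person would: the job done as asked, in the order asked, and still so for the second after the job is handed in, with the robot touching nothing.
It also fails if it takes over 72 s, if anything falls off the work surface, if the arm or the gripper's body presses on something with over 40 N, if the wrist force passes 120 N, or if a joint passes its speed limit or range.

## Robot

A 6-joint arm with a two-finger parallel gripper is mounted at the origin on the work surface. World frame = base frame: x ahead of the robot, y to its left, z up, the work surface at z = 0. Lengths are in m, angles in rad, forces in N, time in s.
With the tool pointing down it reaches from about 0.325 to 0.9 m from the base axis. Payload 6.1 kg.
Tool frame: the origin (TCP) lies midway between the tips of the shut fingers; the grasp point (between the pads) lies behind it (manip.hold_point_z is the z of the grasp point in the tool frame, in m); z points along the fingers, y is the line along which they close (so a half turn about z gives the same grasp; the last joint's range is limited). The gripper opens to 85 mm and grips with 20 to 120 N. Pads are 22 mm wide; open, the fingers measure 114 mm over their backs; the gripper's body (76 mm by 85 mm) begins 54 mm behind the grasp point. The pads swing forward as they close: fully open they stand 13 mm farther back than shut.
Start: joints at [-1.316, 0.22, 1.526, -0, 1.395, -0.126], TCP at [0.232, -0.58, 0.231] pointing down, gripper open.
Joint ranges: [-2.98, 2.98], [-0.91, 2.08], [0.09, 2.57], [-1.24, 4.39], [0.2, 2.65], [-2.68, 2.68]. Speed limits (rad/s): [2.57, 2.57, 3.01, 3.14, 3.14, 3.14].

## Interface

Orientations are given as a 3x3 rotation matrix whose columns are the frame's x, y, z axes.
In Python, from rig import state, optics, manip gives the robot as it stands.
- The arm moves only by the shell command python3 -m creep 'ROWS' [OPENING]. ROWS is JSON, a list of rows, each a list of 2 entries, a list of its own where there are three numbers: the shift along the tool's x, y, z scaled (see below), then the turn about the tool's z scaled (see below). A call has 1 to 10 rows; each row shifts and turns the commanded pose from where the row before left it, along the tool's axes as they then stand; what a row does not reach is not made up. The controller multiplies each number of a shift by 2 cm and each number of a turn by pi rad. A row lasts 1/12 s, in which the tool goes at most 41.7 mm and 7.16 degrees, less where a joint would pass 70% of its speed; a pose out of reach is approached as far as the arm can. A call with a number of a shift or a turn outside -1 to 1 is refused whole. A call with a gripper value outside its range is refused whole. OPENING is the opening, from 0 (shut) to 1 (fully open), set as the call begins (- or left out, the last holds). The fingers move at their own pace and stop on an object; the grip force is fixed at half the most. Time passes only in rows, so rows that do not move let the fingers close. It gives the time, the measured TCP pose, the force, the opening and the grip force at its end, in the units of the state.
- state(): the state, without advancing time (a new reading comes with each control period).
- optics.camera(name): name is "scene" or "top" or "wrist"; returns the picture (420x560x3 uint8, red, green, blue); there is no depth.
- optics.camera_info(name): a dict with "vfov" (degrees; the focal length in pixels is half the picture's height over the tangent of half this angle, whatever the lens; pixels are square), "cx", "cy" (the principal point, pixels), "xyz" and "orientation" of the camera in the world; the wrist camera has in their place "tool_from_camera" (4x4, takes a point from camera to tool coordinates, whose origin is the TCP and whose axes are the flange's). Camera axes: x right, y down, z forward; pixel columns grow to the right and rows downward; lengths in m; the calibration is good to about 2 mm. A picture is of the moment at which its call begins: read the wrist's pose just before it. camera_info takes no time and is no camera call.
- manip.hand_in(): hands the job in; it is judged then, once.
The state is a dict: "time": time; "joints": joint angles; "joint_vel": joint speeds; "joint_torque": joint torques, N m; "ee_pos": TCP position; "tool_rot": TCP orientation; "force": force on the tool from outside, world axes, zero at the start; "moment": the same for the moment, N m; "finger_gap": finger opening in m; "finger_force": force on a finger pad.
Only numpy, scipy, OpenCV 4.12 (cv2) and the standard library are available. Lean on these libraries where they do the work, as an engineer would, in place of code of your own. Each camera call takes 0.05 s, during which the arm holds its last target. There are 200 camera calls.

## Working session

There is one attempt and no reset: what is moved stays moved. The work goes in short steps, Python scripts to look and compute and a shell command to move; the robot and the scene stay as the last step left them, time stands still between calls to the robot, and variables do not carry over. Pictures are saved under pics/ and viewed, at most 10 in all, crops included, and the job is handed in when it is done.

```bash
mkdir -p pics; ls
python3 - <<'E'
from rig import state, optics, manip
import cv2,numpy as np
s=state();print({k:np.round(v,3).tolist() for k,v in s.items()}, manip.hold_point_z)
for n in("scene","top","wrist"):
    i=optics.camera_info(n);print(n,i)
    if n!="wrist": cv2.imwrite(f"pics/{n}0.png",optics.camera(n)[...,::-1])
E
```

```text
pics
{'time': 0.0, 'joints': [-1.316, 0.221, 1.528, 0.0, 1.395, -0.126], 'joint_vel': [-0.0, 0.001, 0.0, 0.0, -0.001, 0.001], 'joint_torque': [0.002, -49.69, -38.939, -0.0, 0.011, 0.0], 'ee_pos': [0.232, -0.58, 0.23], 'tool_rot': [[0.928, 0.372, -0.0], [0.372, -0.928, 0.002], [0.0, -0.002, -1.0]], 'force': [-0.437, -0.285, 0.698], 'moment': [0.004, -0.02, -0.007], 'finger_force': 0.0, 'finger_gap': 0.086} -0.0187
scene {'vfov': 43.071268813702375, 'cx': 276.5670548145636, 'cy': 211.82413339476463, 'xyz': array([ 1.05923356, -0.86825661,  0.89169141]), 'orientation': array([[ 0.82898483,  0.35368226, -0.43323552],
       [ 0.55913732, -0.50718163,  0.65584468],
       [ 0.01223153, -0.78592344, -0.61820283]])}
top {'vfov': 49.24311550035844, 'cx': 283.3837340006915, 'cy': 209.53744556478634, 'xyz': array([0.38211537, 0.00286407, 1.17332877]), 'orientation': array([[ 0.02385594, -0.99585216,  0.08780298],
       [-0.99966603, -0.02463552, -0.00780569],
       [ 0.00993639, -0.08758744, -0.99610728]])}
wrist {'vfov': 62.53524988039608, 'cx': 281.0631659140076, 'cy': 202.328508701445, 'tool_from_camera': array([[-4.23789271e-04, -9.63329750e-01, -2.68319983e-01,
         6.77465052e-02],
       [ 9.99999830e-01, -3.00999237e-04, -4.98761507e-04,
         6.68580524e-04],
       [ 3.99707688e-04, -2.68320149e-01,  9.63329714e-01,
        -1.42631018e-01],
       [ 0.00000000e+00,  0.00000000e+00,  0.00000000e+00,
         1.00000000e+00]])}
```

View pics/top0.png

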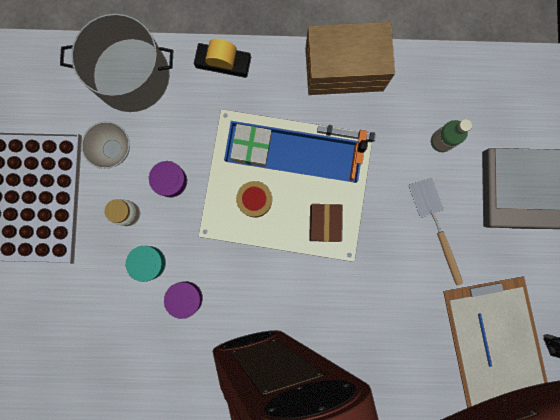

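View pics/scene0.png

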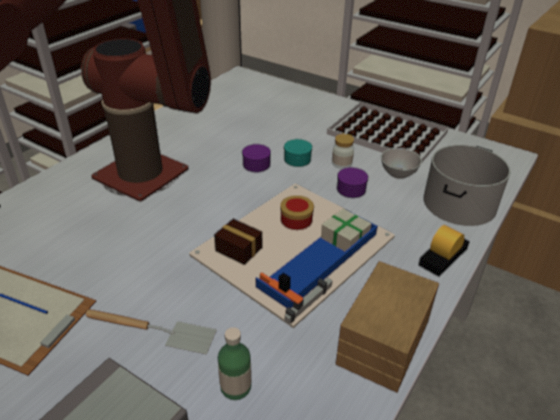

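The top view shows the board with corners near (222,110), (372,133), (354,261) and (200,237). On it are the gift box (250,145), the tin (254,199), the carton (326,223) and the black grip (362,145). The scene view shows the same: tin (297,211), carton (239,240), grip (284,283).

```bash
cat > h.py <<'E'
import numpy as np, cv2
from rig import state, optics, manip
def cam(n):
    i=optics.camera_info(n); f=210/np.tan(np.radians(i["vfov"]/2))
    if n=="wrist":
        s=state(); T=i["tool_from_camera"]; R0=np.array(s["tool_rot"])
        R=R0@T[:3,:3]; p=np.array(s["ee_pos"])+R0@T[:3,3]
    else: R,p=np.array(i["orientation"]),np.array(i["xyz"])
    return optics.camera(n),dict(f=f,cx=i["cx"],cy=i["cy"],R=R,p=p)
def ray(c,uv):
    uv=np.atleast_2d(np.asarray(uv,float)); d=np.c_[(uv[:,0]-c["cx"])/c["f"],(uv[:,1]-c["cy"])/c["f"],np.ones(len(uv))]
    return d@c["R"].T
def onz(c,uv,z):
    d=ray(c,uv); return (c["p"]+d*((z-c["p"][2])/d[:,2])[:,None])[:,:2]
def tri(c1,u1,c2,u2):
    d1,d2=ray(c1,u1)[0],ray(c2,u2)[0]; A=np.c_[d1,-d2]
    t=np.linalg.lstsq(A,c2["p"]-c1["p"],rcond=None)[0]; a=c1["p"]+t[0]*d1;b=c2["p"]+t[1]*d2
    return (a+b)/2,np.linalg.norm(a-b)
def mask(im,lo,hi):
    return cv2.inRange(cv2.cvtColor(im,cv2.COLOR_RGB2HSV),lo,hi)
def blobs(m,amin=30):
    c,_=cv2.findContours(m,cv2.RETR_EXTERNAL,cv2.CHAIN_APPROX_NONE)
    return sorted([k for k in c if cv2.contourArea(k)>amin],key=cv2.contourArea,reverse=True)
E
python3 - <<'E'
from h import *
for n in("top","scene"):
    im,c=cam(n); hsv=cv2.cvtColor(im,cv2.COLOR_RGB2HSV)
    for name,uv in dict(board=(280,220),boardB=(230,225),bench=(400,330),tinred=(254,199),tinrim=(240,199),carton=(317,222),band=(326,223),blue=(310,155),orange=(355,165),grip=(362,146)).items():
        if n=="top": print(name,hsv[uv[1],uv[0]])
    for name,uv in dict(board=(330,240),bench=(120,270),tinred=(297,206),rim=(297,222),carton=(230,235),band=(240,227),grip=(284,283)).items():
        if n=="scene": print(name,hsv[uv[1],uv[0]])
E
```

```text
board [ 36  27 200]
boardB [ 37  29 203]
bench [108  18 166]
tinred [179 185 131]
tinrim [ 20 129 140]
carton [  8 113  90]
band [ 19 128 147]
blue [109 176 145]
orange [ 13 174 199]
grip [ 5 33 46]
board [ 17  59 100]
bench [100   5 151]
tinred [  1 210 118]
rim [  0 206  83]
carton [  6 191  44]
band [  8 177  46]
grip [120  15  17]
```

Run:
```python
from h import *
it,ct=cam("top"); isc,cs=cam("scene")
roi=np.zeros((420,560),np.uint8); roi[95:275,185:390]=255
m=mask(it,(22,15,150),(50,70,255))&roi
b=blobs(m)[0]; 
# edges: fit lines on front, left edges points
P=onz(ct,b.reshape(-1,2),0.012).astype(np.float32)
hull=cv2.convexHull(P); q=cv2.approxPolyDP(hull,0.02,True).reshape(-1,2); print("board poly",q.round(4).tolist())
r=cv2.minAreaRect(P); print("rect",r)
# red discs
def cen(im,lo,hi,box):
    k=np.zeros(im.shape[:2],np.uint8);k[box[1]:box[3],box[0]:box[2]]=255
    g=blobs(mask(im,lo,hi)&k,10); 
    return g
t=cv2.fitEllipse(cen(it,(170,120,60),(180,255,255),(225,170,285,230))[0]); print(t)
for g in cen(isc,(0,150,90),(4,255,255),(270,185,325,235)): print("scene red",cv2.boundingRect(g),cv2.contourArea(g))
g=cen(it,(3,70,50),(30,255,170),(300,190,350,250))[0]; rc=cv2.minAreaRect(g); print("carton",rc, cv2.contourArea(g))
g=cen(it,(12,90,110),(30,255,255),(310,195,340,250)); print("band",[cv2.minAreaRect(k) for k in g])
x=np.concatenate([cv2.resize(it[100:270,190:390],None,fx=2.4,fy=2.4,interpolation=2)[:408,:400] if 0 else cv2.resize(it[100:270,190:390],(470,400)),cv2.resize(isc[180:320,190:400][:, :],(330,220))[:,:] if 0 else cv2.resize(isc[180:320,190:335],(330,400))],1)
cv2.imwrite("pics/z1.png",x[...,::-1])
```

```text
board poly [[0.7391999959945679, 0.1615000069141388], [0.4120999872684479, 0.2053000032901764], [0.3610999882221222, -0.1875], [0.6625000238418579, -0.22830000519752502]]
rect ((0.5498626232147217, -0.012208521366119385), (0.3986196517944336, 0.3338434398174286), 82.2453384399414)Traceback (most recent call last):
  File "<stdin>", line 15, in <module>
IndexError: list index out of range
```

```bash
cat >> h.py <<'E'
YAW=-0.132; O=np.array([0.5821,-0.0165]); ex=np.array([np.cos(YAW),np.sin(YAW)]); ey=np.array([-ex[1],ex[0]])
def st(p): p=np.atleast_2d(p)-O; return np.c_[p@ex,p@ey]
def wd(x,y): return O+x*ex+y*ey
def reg(im,lo,hi,box):
    k=np.zeros(im.shape[:2],np.uint8);k[box[1]:box[3],box[0]:box[2]]=255
    return blobs((mask(im,lo,hi))&k,8)
E
python3 - <<'E'
from h import *
it,ct=cam("top"); isc,cs=cam("scene")
red=lambda im,box:max(reg(im,(168,130,60),(180,255,255),box)+reg(im,(0,150,90),(5,255,255),box),key=cv2.contourArea)
def redm(im,box):
    h=cv2.cvtColor(im,cv2.COLOR_RGB2HSV).astype(int); m=(((h[...,0]>=172)|(h[...,0]<=4))&(h[...,1]>120)&(h[...,2]>60)).astype(np.uint8)*255
    k=np.zeros_like(m);k[box[1]:box[3],box[0]:box[2]]=255
    return blobs(m&k,8)
t=cv2.fitEllipse(redm(it,(225,170,285,230))[0]); print("tin red top",t)
print("tin st z=.062",st(onz(ct,t[0],.062))*1e3)
g=reg(it,(10,70,80),(30,255,255),(225,170,285,230)); 
if g: e=cv2.fitEllipse(g[0]); print("rim",e,st(onz(ct,e[0],.062))*1e3)
for g in redm(isc,(270,185,325,235)): print("scene red",cv2.boundingRect(g),cv2.contourArea(g))
g=reg(it,(0,60,40),(30,255,175),(300,195,352,250))[0]; rc=cv2.minAreaRect(g); print("carton",rc)
bp=onz(ct,cv2.boxPoints(rc),.067);print("cart st",st(bp)*1e3)
g=reg(it,(12,90,110),(30,255,255),(310,195,340,250)); print("band",[cv2.minAreaRect(k) for k in g])
x=np.concatenate([cv2.resize(it[100:270,190:390],(470,400)),cv2.resize(isc[180:320,220:335],(330,400))],1)
cv2.imwrite("pics/z1.png",x[...,::-1])
E
```

```text
tin red top ((253.6775360107422, 198.20191955566406), (22.562408447265625, 22.863840103149414), 74.16650390625)
tin st z=.062 [[-86.43589268  72.99606836]]
rim ((253.87757873535156, 198.57130432128906), (34.514766693115234, 35.19411849975586), 158.8045654296875) [[-87.25402464  72.36884536]]
scene red (281, 216, 31, 13) 202.5
scene red (287, 199, 21, 12) 174.0
carton ((325.5, 222.5), (37.0, 31.0), 90.0)
cart st [[ -79.56311273  -64.6199356 ]
 [ -67.7909386  -139.05510665]
 [-156.55227595 -152.00123025]
 [-168.1817459   -78.08299214]]
band [((326.5, 222.0), (36.0, 5.0), 90.0)]
```

View pics/z1.png

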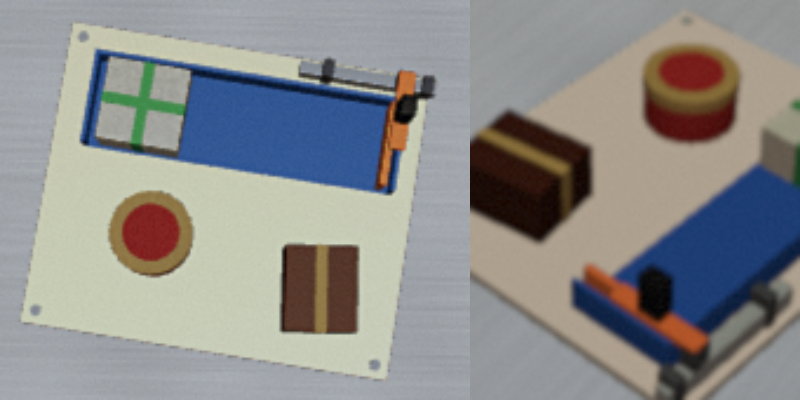

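The zoom shows the tin standing left and forward of the gap beside the gift box, the carton at the right and turned slightly, and the ram nearly fully back. I turn the tool to the station's heading next, then move above the station for a wrist view.

```bash
python3 -m creep '[[[0,0,0],0.0398],[[0,0,0],0.0398],[[0,0,0],0.0398],[[0,0,0],0.0398],[[0,0,0],0.0041]]' 0.6
cat >> h.py <<'E'
def plan(x,y,z,yaw=0):
    """units along tool axes to reach station (x,y) mm, world z mm; turn (units) to station yaw, applied first"""
    s=state(); R=np.array(s["tool_rot"]); p=np.array(s["ee_pos"]); cur=np.arctan2(R[1,0],R[0,0]); dy=YAW+yaw-cur
    a=YAW+yaw; c,t=np.cos(a),np.sin(a); R2=np.array([[c,t,0],[t,-c,0],[0,0,-1.]])
    d=np.r_[wd(x/1e3,y/1e3),z/1e3]-p
    print("at st",(st(p[:2])*1e3).round(1),"z",round(p[2]*1e3,1),"yaw",round(cur-YAW,4),"F",np.round(s["force"],1),"gap",round(s["finger_gap"],4),"| turn",round(-dy/np.pi,4),"shift",(R2.T@d/.02).round(2))
E
python3 - <<'E'
from h import *
plan(-30,0,260)
it,ct=cam("top"); isc,cs=cam("scene")
p,e=tri(ct,(253.7,198.3),cs,(297,204.8)); print("tin top",st(p[:2])*1e3,p[2],e)
E
```

```text
time: 0.82
ee_pos: [0.2323, -0.5802, 0.2313]
tool_rot: [[0.991, -0.136, 0.0], [-0.136, -0.991, -0.0], [0.0, 0.0, -1.0]]
force: [-0.3, -0.1, -0.3]
finger_gap: 0.0511
finger_force: 0.0
at st [[-272.6 -604.9]] z 231.3 yaw -0.0047 F [-0.3 -0.1 -0.3] gap 0.0511 | turn -0.0015 shift [ 12.13 -30.24  -1.43]
tin top [[-87.26139314  72.33684375]] 0.062033717124602594 0.0016245170453663678
```

Tin top triangulates to 62 mm, matching 12 + 50. Now I go above the station.

```bash
python3 -m creep '[[[0.4,-1,-0.2],0],[[0.4,-1,-0.2],0],[[0.4,-1,-0.2],0],[[0.4,-1,-0.2],0],[[0.4,-1,-0.2],0],[[0.4,-1,-0.2],0],[[0.4,-1,-0.2],0],[[0.4,-1,0],0],[[0.4,-1,0],0],[[0.4,-1,0],0]]' >/dev/null
python3 -m creep '[[[0.4,-1,0],0],[[0.4,-1,0],0],[[0.4,-1,0],0],[[0.4,-1,0],0],[[0.4,-1,0],0],[[0.4,-1,0],0],[[0.4,-1,0],0],[[0.4,-1,0],0],[[0.4,-1,0],0],[[0.4,-1,0],0]]'>/dev/null
python3 -m creep '[[[0.4,-1,0],0],[[0.4,-1,0],0],[[0.4,-1,0],0],[[0.4,-1,0],0],[[0.4,-1,0],0],[[0.4,-1,0],0],[[0.4,-1,0],0],[[0.4,-1,0],0],[[0.4,-1,0],0],[[0.4,-1,0],0]]'
python3 -m creep '[[[0,0,0],0],[[0,0,0],0]]' >/dev/null
python3 - <<'E'
from h import *
plan(-30,0,260)
im,c=cam("wrist"); np.savez("w1.npz",im=im,**c); cv2.imwrite("pics/w1.png",im[...,::-1])
E
```

```text
time: 3.42
ee_pos: [0.5497, -0.016, 0.2594]
tool_rot: [[0.992, -0.128, 0.0], [-0.128, -0.992, -0.0], [0.0, 0.0, -1.0]]
force: [-0.1, 0.0, -0.2]
finger_gap: 0.0511
finger_force: 0.0
at st [[-32.5  -4.1]] z 259.2 yaw 0.0047 F [ 0.6  0.2 -0.4] gap 0.0512 | turn 0.0015 shift [ 0.13 -0.21 -0.04]
```

View pics/w1.png

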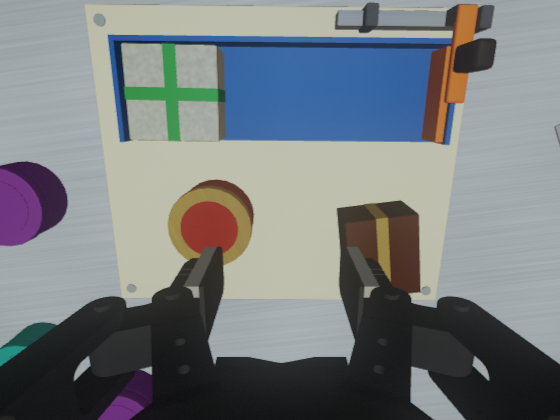

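The wrist view shows the gift box top at (124–219, 43–140), with its right side face running to x=225. The tin lid is at (210,226), the carton's back top edge at (340,210)–(418,203), and the grip around (478,55). The crate's open side lies along row 141.

Run:
```python
from h import *
d=dict(np.load("w1.npz")); im=d.pop("im"); c=d; c={k:(v if v.ndim else float(v)) for k,v in c.items()}
f=lambda uv,z:(st(onz(c,uv,z))*1e3).round(1).tolist()
print("gift top",f([(125,43),(217,45),(219,140),(124,140)],.057))
print("screws",f([(99,19),(131,288),(425,291)],.012))
bl=reg(im,(100,120,60),(125,255,255),(90,20,480,160))[0]; h=cv2.approxPolyDP(cv2.convexHull(bl),4,True).reshape(-1,2); print("blue",h.tolist(),f(h,.012),f(h,.042))
og=reg(im,(5,140,120),(18,255,255),(400,0,520,160)); 
for g in og: h=cv2.approxPolyDP(g,4,True).reshape(-1,2); print("or",h.tolist(),f(h,.057),f(h,.05))
tr=reg(im,(12,70,90),(30,255,255),(150,170,270,280))[0]; 
print("tin rim",cv2.minEnclosingCircle(tr),f([cv2.minEnclosingCircle(tr)[0]],.062))
it,ct=cam("top")
g=reg(it,(0,60,40),(30,255,175),(300,195,352,250))[0]; r=cv2.minAreaRect(g)
print("carton back top", f([(340,210),(418,203)],.067))
```

```text
gift top [[90.5, 138.9], [89.2, 54.6], [2.9, 56.6], [2.5, 150.2]]
screws [[120.0, 181.5], [-185.8, 183.2], [-188.4, -186.8]]
blue [[120, 140], [108, 35], [450, 39], [424, 140]] [[-1.8, 174.8], [105.2, 174.3], [102.9, -178.8], [-0.4, -163.9]] [[1.0, 161.0], [99.8, 160.5], [97.7, -165.4], [2.4, -151.6]]
or [[477, 5], [458, 6], [446, 101], [446, 47], [434, 141], [442, 140], [446, 104], [463, 101], [467, 73], [452, 70], [454, 51], [472, 40]] [[123.1, -179.0], [122.2, -162.2], [40.7, -162.2], [88.4, -155.9], [2.8, -155.4], [3.8, -163.2], [38.0, -162.6], [40.8, -178.5], [66.0, -178.6], [68.6, -164.2], [85.0, -163.8], [94.4, -178.9]] [[124.8, -182.6], [123.9, -165.4], [40.8, -165.4], [89.4, -159.0], [2.2, -158.5], [3.2, -166.4], [38.0, -165.8], [40.9, -182.0], [66.6, -182.1], [69.2, -167.4], [86.0, -167.0], [95.6, -182.5]]
tin rim ((209.77420043945312, 225.19354248046875), 42.2828369140625) [[-84.2, 69.1]]
carton back top [[-65.6, -64.5], [-57.9, -142.5]]
```

```bash
python3 -m creep '[[[0,0,0],0.0398],[[0,0,0],0.0398],[[0,0,0],0.0398],[[0,0,0],0.0398],[[0,0,0],0.0398],[[0,0,0],0.0398],[[0,0,0],0.0173],[[0,0,0],0]]'; python3 -c "
from h import *
plan(-139,124,80,-.80);plan(-139,124,20,-.80);print(state()['joints'])"
```

```text
time: 4.35
ee_pos: [0.5488, -0.0182, 0.2594]
tool_rot: [[0.591, -0.807, 0.0], [-0.807, -0.591, -0.0], [0.0, 0.0, -1.0]]
force: [-0.4, -1.5, 0.1]
finger_gap: 0.0511
finger_force: 0.0
at st [[-32.7  -6.1]] z 259.4 yaw -0.8068 F [-0.4 -1.5  0.1] gap 0.0511 | turn -0.0022 shift [-8.37 -0.72  8.97]
at st [[-32.7  -6.1]] z 259.4 yaw -0.8068 F [-0.4 -1.5  0.1] gap 0.0511 | turn -0.0022 shift [-8.37 -0.72 11.97]
[-1.76624872e-01  2.10477142e-02  1.69155246e+00 -2.78030763e-04
  1.42887404e+00  2.33303825e+00]
```

```bash
python3 -m creep '[[[-0.93,-0.08,0.3],0],[[-0.93,-0.08,0.3],0],[[-0.93,-0.08,0.3],0],[[-0.93,-0.08,0.3],0],[[-0.93,-0.08,0.3],0],[[-0.93,-0.08,0.3],0],[[-0.93,-0.08,0.3],0],[[-0.93,-0.08,0.3],0],[[-0.93,-0.08,0.3],0]]' >/dev/null
python3 -m creep '[[[0,0,1],0],[[0,0,1],0],[[0,0,1],0],[[0,0,1],0],[[0,0,1],0],[[0,0,1],0],[[0,0,1],0],[[0,0,1],0],[[0,0,0.9],0],[[0,0,0],0]]'
python3 -c "
from h import *
plan(-60,45,20,-.80);plan(-59,42,20,-.8)"
```

```text
time: 5.93
ee_pos: [0.4585, 0.1252, 0.024]
tool_rot: [[0.594, -0.804, -0.006], [-0.804, -0.594, -0.001], [-0.003, 0.006, -1.0]]
force: [0.5, 0.1, -0.8]
finger_gap: 0.0512
finger_force: 0.0
at st [[-141.2  124.2]] z 24.0 yaw -0.8027 F [ 0.5  0.1 -0.8] gap 0.0512 | turn -0.0009 shift [ 5.67 -0.15  0.2 ]
at st [[-141.2  124.2]] z 24.0 yaw -0.8027 F [ 0.5  0.1 -0.8] gap 0.0512 | turn -0.0009 shift [ 5.81 -0.08  0.2 ]
```

```bash
python3 -m creep '[[[0.3,0,0.02],0],[[0.3,0,0.02],0],[[0.3,0,0.02],0],[[0.3,0,0],0],[[0.3,0,0],0],[[0.3,0,0],0],[[0.3,-0.02,0],0],[[0.3,-0.02,0],0],[[0.3,-0.02,0],0],[[0.3,-0.02,0],0]]' 
python3 -m creep '[[[0.3,0,0],0],[[0.3,0,0],0],[[0.3,0,0],0],[[0.3,0,0],0],[[0.3,0,0],0],[[0.3,0,0],0],[[0.3,0,0],0],[[0.3,0,0],0],[[0.2,0,0],0],[[0.1,0,0],0]]'
python3 -c "
from h import *
plan(-59,42,20,-.80)"
```

```text
time: 6.77
ee_pos: [0.4989, 0.0786, 0.0263]
tool_rot: [[0.593, -0.805, 0.0], [-0.805, -0.593, 0.0], [-0.0, -0.0, -1.0]]
force: [-1.7, 2.2, 3.7]
finger_gap: 0.051
finger_force: 2.2
time: 7.6
ee_pos: [0.5308, 0.0348, 0.0261]
tool_rot: [[0.592, -0.806, 0.0], [-0.806, -0.592, -0.0], [0.0, 0.0, -1.0]]
force: [-1.8, 3.1, 3.6]
finger_gap: 0.0513
finger_force: 2.2
at st [[-57.6  44.1]] z 26.1 yaw -0.8049 F [-1.8  3.1  3.6] gap 0.0513 | turn -0.0016 shift [0.02 0.12 0.3 ]
```

```bash
python3 -m creep '[[[-0.6,0,0],0],[[-0.8,0,0],0],[[-0.8,0,-0.3],0],[[0,0,-1],0],[[0,0,-1],0],[[0,0,-1],0],[[0,0,-1],0],[[0,0,-1],0],[[0,0,-1],-0.0398],[[0,0,-1],-0.0398]]' >/dev/null
python3 -m creep '[[[0,0,0],-0.0398],[[0,0,0],-0.0398],[[0,0,0],-0.0398],[[0,0,0],-0.0398],[[0,0,0],-0.0153],[[0,0,0],0],[[0,0,0],0]]' >/dev/null
python3 - <<'E'
from h import *
plan(-101,8,24)
im,c=cam("wrist"); f=lambda uv,z:(st(onz(c,uv,z))*1e3).round(1).tolist()
cv2.imwrite("pics/w2.png",im[...,::-1])
for g in reg(im,(12,70,90),(30,255,255),(0,0,560,420))[:4]:
    e=cv2.minEnclosingCircle(g); print(e,cv2.contourArea(g),f([e[0]],.062))
it,ct=cam("top")
for g in reg(it,(10,70,80),(30,255,255),(225,130,310,230))[:3]: e=cv2.minEnclosingCircle(g); print("top",e,st(onz(ct,[e[0]],.062))*1e3)
E
```

```text
at st [[-89.6  77.1]] z 171.7 yaw -0.0073 F [1.  0.6 0.6] gap 0.0515 | turn -0.0023 shift [-0.57  3.46  7.38]
((374.1990661621094, 107.23456573486328), 65.10176849365234) 12146.5 [[-23.0, 10.6]]
((530.0, 233.0), 57.07023239135742) 1736.5 [[-118.2, -116.5]]
top ((282.41168212890625, 177.70504760742188), 17.893341064453125) [[-25.58059397  11.63802886]]
```

View pics/w2.png

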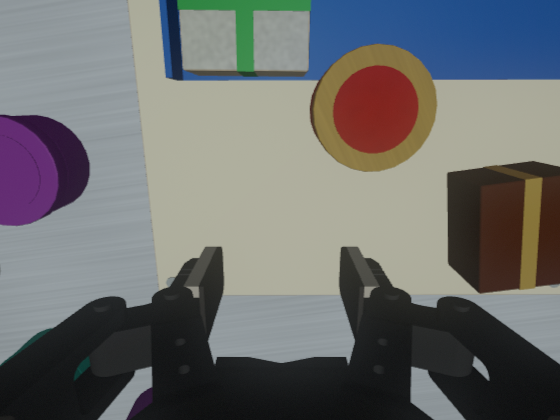

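The wrist view shows the tin at (374,107), now clear to the right of the gift box (right edge about column 310) and in front of the gap. The carton is untouched at (510,225). I push the tin straight in next.

```bash
python3 -m creep '[[[-0.14,0.92,0.6],-0.0023],[[-0.14,0.92,1],0],[[-0.14,0.92,1],0],[[-0.14,0.92,1],0],[[0,0,1],0],[[0,0,1],0],[[0,0,1],0],[[0,0,0.7],0],[[0,0,0],0],[[0,0,0],0]]' 
python3 -c "
from h import *
plan(5,4,26)"
```

```text
time: 9.95
ee_pos: [0.4826, -0.0003, 0.0255]
tool_rot: [[0.991, -0.132, -0.002], [-0.132, -0.991, 0.0], [-0.002, -0.0, -1.0]]
force: [-0.3, -0.5, 1.3]
finger_gap: 0.0509
finger_force: 0.0
at st [[-100.7    2.9]] z 25.5 yaw 0.0001 F [-0.3 -0.5  1.3] gap 0.0509 | turn 0.0 shift [ 5.29 -0.05 -0.03]
```

```bash
python3 -m creep '[[[0.3,0,0],0],[[0.4,0,0],0],[[0.4,0,0],0],[[0.4,0,0],0],[[0.4,0,0],0],[[0.4,0,0],0],[[0.4,0,0],0],[[0.4,0,0],0],[[0.4,0,0],0],[[0.4,0,0],0]]'
python3 -m creep '[[[0.3,0,0],0],[[0.3,0,0],0],[[0.2,0,0],0],[[0.15,0,0],0],[[0.1,0,0],0],[[0.1,0,0],0],[[0.1,0,0],0],[[0,0,0],0]]'
python3 -c "
from h import *
plan(5,4,26)"
```

```text
time: 10.78
ee_pos: [0.5615, -0.011, 0.0261]
tool_rot: [[0.991, -0.131, -0.0], [-0.131, -0.991, -0.0], [-0.0, 0.0, -1.0]]
force: [-1.8, 0.1, 2.9]
finger_gap: 0.051
finger_force: 1.8
time: 11.45
ee_pos: [0.586, -0.0141, 0.0261]
tool_rot: [[0.991, -0.131, 0.001], [-0.131, -0.991, -0.0], [0.001, -0.0, -1.0]]
force: [-1.1, 0.0, -0.5]
finger_gap: 0.0514
finger_force: 0.6
at st [[3.6 2.9]] z 26.1 yaw 0.0009 F [-1.1  0.  -0.5] gap 0.0514 | turn 0.0003 shift [ 0.07 -0.06  0.  ]
```

```bash
python3 -m creep '[[[-0.6,0,0],0],[[-1,0,0],0],[[-1,0,0],0],[[-1,0,-0.5],0],[[-1,0,-1],0],[[-1,0,-1],0],[[-1,0,-1],0],[[-1,0,-1],0],[[-1,0,-1],0],[[-1,0,-1],0]]' 0.42 >/dev/null
python3 -m creep '[[[-0.3,0.9,0],0],[[0,0.9,0],0],[[0,0.9,0],0],[[0,0.9,0],0],[[0,0.9,0],0],[[0,0.9,0],0],[[0,0,0],0],[[0,0,0],0]]' >/dev/null
python3 - <<'E'
from h import *
plan(-200,-107,26)
im,c=cam("wrist"); f=lambda uv,z:(st(onz(c,uv,z))*1e3).round(1).tolist()
cv2.imwrite("pics/w3.png",im[...,::-1])
it,ct=cam("top")
for g in reg(it,(10,70,80),(30,255,255),(240,110,320,200))[:3]: e=cv2.minEnclosingCircle(g); print("top tin",e,st(onz(ct,[e[0]],.062))*1e3)
h=cv2.cvtColor(im,cv2.COLOR_RGB2HSV); m=mask(im,(0,80,25),(14,255,140)); m=cv2.morphologyEx(m,cv2.MORPH_CLOSE,np.ones((3,3)))
for g in blobs(m,500)[:4]: print(cv2.approxPolyDP(g,6,True).reshape(-1,2).tolist())
E
```

```text
at st [[-194.4 -105.8]] z 156.3 yaw -0.0015 F [ 0.2  1.4 -0.9] gap 0.0358 | turn -0.0005 shift [-0.28  0.06  6.52]
top tin ((289.5, 147.63636779785156), 17.822978973388672) [[51.09236336  6.01692248]]
[[342, 9], [293, 16], [309, 159], [354, 153]]
[[271, 19], [222, 27], [246, 168], [289, 162]]
```

View pics/w3.png

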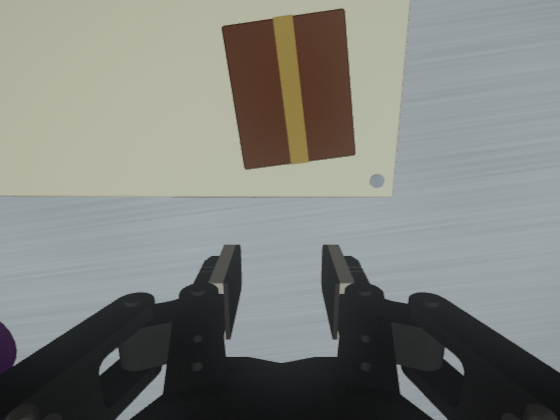

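The wrist view shows the carton's top at corners (222,25), (343,9), (355,153), (246,168). Its rear faces the fingers and it sits slightly right of their middle. From the top camera the tin is at station (51, 6), inside the crate.

```bash
python3 -m creep '[[[-0.3,0.25,1],0],[[0,0,1],0],[[0,0,1],0],[[0,0,1],0],[[0,0,1],0],[[0,0,1],0],[[0,0,0.5],0],[[0,0,0],0]]' >/dev/null
python3 -m creep '[[[0.3,0,0],0],[[0.3,0,0],0],[[0.3,0,0],0],[[0.3,0,0],0],[[0.3,0,0],0],[[0.3,0,0],0],[[0.3,0,0],0],[[0.3,0,0],0],[[0.3,0,0],0],[[0.3,0,0],0]]'
python3 -m creep '[[[0.2,0,0],0],[[0.2,0,0],0],[[0.2,0,0],0],[[0.1,0,0],0],[[0,0,0],0]]'
python3 - <<'E'
from h import *
plan(-6,-111,26)
it,ct=cam("top")
m=mask(it,(0,60,40),(30,255,175)); k=np.zeros_like(m);k[150:250,290:360]=255
g=blobs(m&k)[0]; r=cv2.minAreaRect(g); print(r,st(onz(ct,[r[0]],.067))*1e3,(st(onz(ct,cv2.boxPoints(r),.067))*1e3).round(1).tolist())
im,c=cam("wrist");cv2.imwrite("pics/w4.png",np.hstack([im[:,:,::-1][:, 80:480],it[90:270,190:370,::-1].repeat(2,0).repeat(2,1)[:420] if 0 else cv2.resize(it[90:270,190:370,::-1],(400,420))]))
E
```

```text
time: 14.55
ee_pos: [0.4286, -0.1074, 0.0267]
tool_rot: [[0.991, -0.131, -0.001], [-0.131, -0.991, 0.0], [-0.001, 0.0, -1.0]]
force: [-5.5, 0.8, 7.5]
finger_gap: 0.0358
finger_force: 1.8
time: 14.97
ee_pos: [0.443, -0.1094, 0.0268]
tool_rot: [[0.991, -0.131, 0.001], [-0.131, -0.991, -0.0], [0.001, 0.0, -1.0]]
force: [-2.1, 0.1, 4.4]
finger_gap: 0.0362
finger_force: 0.0
at st [[-125.6 -110.4]] z 26.8 yaw 0.0008 F [-2.1  0.1  4.4] gap 0.0362 | turn 0.0003 shift [5.98 0.03 0.04]
((325.4999694824219, 214.49996948242188), (68.99998474121094, 66.99998474121094), 90.0) [[ -98.97570507 -105.59120732]] [[-28.3, -12.4], [-2.6, -174.0], [-168.8, -197.7], [-193.9, -38.2]]
```

View pics/w4.png

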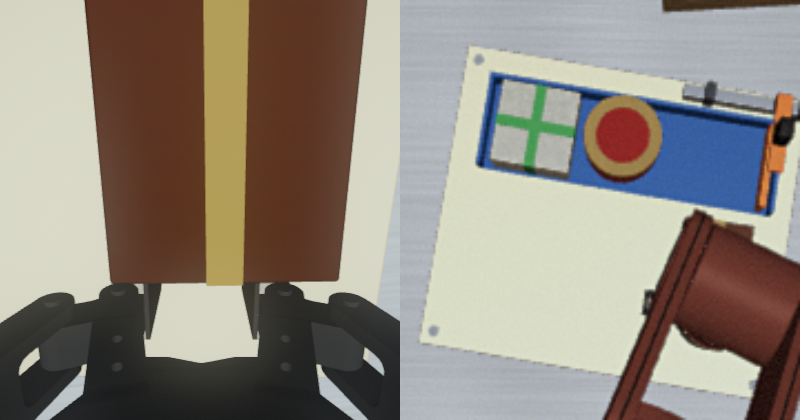

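The carton is now square to the fingers but about 8 mm right of their middle, so its right edge is around y = -156, too close to the ram. I nudge it left by its right side with the fingers shut.

```bash
python3 -m creep '[[[-0.6,0,0],0],[[-0.6,0,-0.2],0],[[0,0,-1],0],[[0,0,-1],0],[[0,0,-1],0],[[0,0,-1],0],[[0.5,0.9,0],0],[[1,1,0],0],[[1,1,0],0],[[1,0.8,0],0]]' 0 >/dev/null
python3 -m creep '[[[0.5,0,0],0],[[0,0,1],0],[[0,0,1],0],[[0,0,1],0],[[0,0,1],0],[[0,0,0.2],0],[[0,0,0],0]]'
python3 -c "
from h import *
plan(-70,-151,26)"
```

```text
time: 16.48
ee_pos: [0.4863, -0.1885, 0.0243]
tool_rot: [[0.991, -0.131, -0.004], [-0.131, -0.991, 0.002], [-0.004, -0.002, -1.0]]
force: [-1.4, 0.8, -0.2]
finger_gap: -0.0001
finger_force: 0.0
at st [[ -72.3 -183.1]] z 24.3 yaw 0.001 F [-1.4  0.8 -0.2] gap -0.0001 | turn 0.0003 shift [ 0.12 -1.61 -0.08]
```

```bash
python3 -m creep '[[[0.02,-0.2,0],0],[[0.02,-0.2,0],0],[[0,-0.2,0],0],[[0,-0.2,0],0],[[0,-0.2,0],0],[[0,-0.2,0],0],[[0,-0.2,0],0],[[0,-0.2,0],0],[[0,-0.1,0],0]]'
python3 -m creep '[[[0,0.3,0],0],[[0,0.6,0],0],[[0,0.5,-0.5],0],[[0,0,-1],0],[[0,0,-1],0],[[0,0,-1],0],[[-0.6,-0.5,-1],0],[[-1,-0.9,-1],0],[[-1,-1,-1],0],[[-1,-1,-0.5],0]]' 0.42 >/dev/null
python3 -m creep '[[[-1,-0.8,0],0],[[-1,0,0],0],[[0,0,0],0],[[0,0,0],0]]' >/dev/null
python3 - <<'E'
from h import *
plan(-145,-98,26)
im,c=cam("wrist"); f=lambda uv,z:(st(onz(c,uv,z))*1e3).round(1).tolist()
m=mask(im,(0,80,25),(32,255,200)); m[240:]=0
g=blobs(m,500)[0]; r=cv2.minAreaRect(g); print(cv2.approxPolyDP(g,6,True).reshape(-1,2).tolist(), f(cv2.approxPolyDP(g,6,True).reshape(-1,2),.067))
cv2.imwrite("pics/w5.png",im[...,::-1])
E
```

```text
time: 17.23
ee_pos: [0.4943, -0.1568, 0.0275]
tool_rot: [[0.991, -0.131, 0.003], [-0.131, -0.991, -0.002], [0.003, 0.002, -1.0]]
force: [-0.3, -4.4, 6.3]
finger_gap: -0.0004
finger_force: 3.9
at st [[-182.3  -94.2]] z 166.5 yaw 0.0007 F [0.6 0.7 0.3] gap 0.0359 | turn 0.0002 shift [1.87 0.19 7.02]
[[223, 0], [229, 105], [338, 103], [341, 0]] [[-50.4, -58.4], [-113.6, -59.6], [-112.2, -133.1], [-50.3, -132.2]]
```

View pics/w5.png

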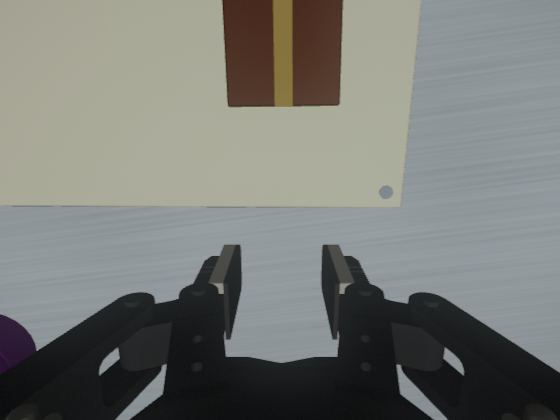

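The carton is square (rear edge (229,105)–(338,103)) at y about -96, with its rear at x = -113. It is clear of both tin and ram, so I push it in.

```bash
python3 -m creep '[[[0.9,0.1,1],0],[[0.9,0,1],0],[[0,0,1],0],[[0,0,1],0],[[0,0,1],0],[[0,0,1],0],[[0,0,1],0],[[0,0,0],0]]' >/dev/null
python3 -m creep '[[[0.3,0,0],0],[[0.4,0,0],0],[[0.4,0,0],0],[[0.4,0,0],0],[[0.4,0,0],0],[[0.4,0,0],0],[[0.4,0,0],0],[[0.4,0,0],0],[[0.4,0,0],0],[[0.4,0,0],0]]'
python3 -m creep '[[[0.4,0,0],0],[[0.4,0,0],0],[[0.4,0,0],0],[[0.4,0,0],0],[[0.4,0,0],0],[[0.3,0,0],0],[[0.2,0,0],0],[[0.1,0,0],0],[[0,0,0],0]]'
python3 -c "
from h import *
plan(-7.5,-96,26)"
```

```text
time: 19.95
ee_pos: [0.5031, -0.1031, 0.027]
tool_rot: [[0.991, -0.13, -0.0], [-0.13, -0.991, -0.0], [0.0, 0.0, -1.0]]
force: [-6.6, 1.3, 7.8]
finger_gap: 0.036
finger_force: 2.6
time: 20.7
ee_pos: [0.555, -0.1099, 0.027]
tool_rot: [[0.991, -0.131, 0.001], [-0.131, -0.991, -0.0], [0.001, 0.0, -1.0]]
force: [-2.8, 0.1, 5.3]
finger_gap: 0.0358
finger_force: 1.3
at st [[-14.5 -96.2]] z 27.0 yaw 0.001 F [-2.8  0.1  5.3] gap 0.0358 | turn 0.0003 shift [ 0.35 -0.01  0.05]
```

```bash
python3 -m creep '[[[0.1,0,0],0],[[0.1,0,0],0],[[0.1,0,0],0],[[0.04,0,0],0],[[0,0,0],0]]'
python3 -c "
from h import *
plan(-7.5,-96,26)"
```

```text
time: 21.12
ee_pos: [0.5613, -0.1108, 0.027]
tool_rot: [[0.991, -0.131, 0.001], [-0.131, -0.991, -0.0], [0.001, 0.0, -1.0]]
force: [-4.1, 0.1, 6.2]
finger_gap: 0.0362
finger_force: 2.2
at st [[ -8.2 -96.2]] z 27.0 yaw 0.001 F [-4.1  0.1  6.2] gap 0.0362 | turn 0.0003 shift [ 0.04 -0.01  0.05]
```

```bash
python3 -m creep '[[[0.05,0,0],0],[[0.05,0,0],0],[[0,0,0],0]]' | grep -E "ee_pos|^force"; python3 -m creep '[[[0.04,0,0],0],[[0,0,0],0]]'| grep -E "ee_pos|^force"
```

```text
ee_pos: [0.5626, -0.1109, 0.027]
force: [-8.0, 1.3, 8.6]
ee_pos: [0.5626, -0.1109, 0.027]
force: [-11.1, 2.1, 11.4]
```

The carton is against the back wall. I retract, check from above, then go to the ram.

```bash
python3 -m creep '[[[-0.4,0,0],0],[[-0.8,0,0],0],[[-0.8,0,0],0],[[-0.5,0,-1],0],[[0,0,-1],0],[[0,0,-1],0],[[0,0,-1],0],[[0,0,-1],0],[[0,0,-1],0],[[0.5,0,-1],0]]' 0 >/dev/null
python3 -m creep '[[[1,0,-1],0],[[1,0,-1],0],[[0.5,0,0],0],[[0,0,0],0],[[0,0,0],0]]' >/dev/null
python3 - <<'E'
from h import *
plan(80,-205,120);
im,c=cam("wrist"); cv2.imwrite("pics/w6.png",im[...,::-1]); np.savez("w6.npz",im=im,**c)
m=mask(im,(5,140,120),(18,255,255))
for g in blobs(m,200)[:3]: h=cv2.approxPolyDP(g,5,True).reshape(-1,2); print(h.tolist(),(st(onz(c,h,.057))*1e3).round(0).tolist())
E
```

```text
at st [[  3.9 -96. ]] z 205.8 yaw 0.0011 F [-0.3  0.2 -0.8] gap 0.0002 | turn 0.0004 shift [3.8  5.45 4.29]
[[388, 37], [367, 38], [353, 188], [360, 186], [363, 147], [380, 144], [382, 115], [364, 112], [364, 89], [385, 79]] [[123.0, -179.0], [123.0, -163.0], [4.0, -159.0], [5.0, -165.0], [39.0, -165.0], [41.0, -179.0], [65.0, -179.0], [67.0, -164.0], [85.0, -163.0], [93.0, -179.0]]
```

View pics/w6.png

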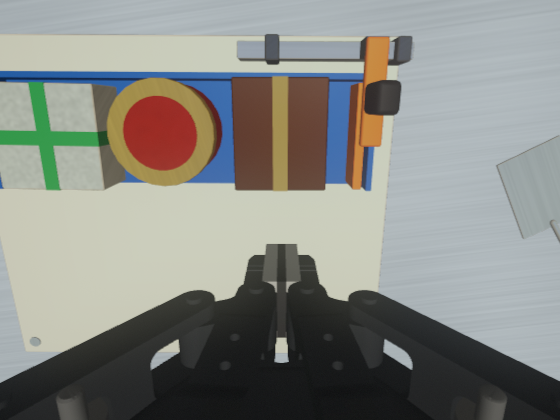

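The wrist view shows the row (gift box, tin, carton) inside the crate with upright sides, and the ram and grip at (382,97) fully back. I go to the right of the grip with shut fingers.

```bash
python3 -m creep '[[[0.6,0.9,0],0],[[0.6,0.9,0],0],[[0.6,0.9,0],0],[[0.6,0.9,0],0],[[0.6,0.9,0],0],[[0.7,0.9,0],0],[[0,0,0.9],0],[[0,0,0.9],0],[[0,0,0.9],0],[[0,0,0.9],0]]' >/dev/null
python3 -m creep '[[[0,0,0.9],0],[[0,0,0.9],0],[[0,0,0.9],0],[[0,0,0.4],0],[[0,0,0],0]]'
python3 -c "
from h import *
plan(80,-122,72)"
```

```text
time: 24.08
ee_pos: [0.6295, -0.2277, 0.0684]
tool_rot: [[0.991, -0.131, -0.006], [-0.131, -0.991, 0.003], [-0.006, -0.002, -1.0]]
force: [-0.4, -0.0, 0.1]
finger_gap: -0.0003
finger_force: 0.0
at st [[  74.8 -203.1]] z 68.4 yaw 0.0008 F [-0.4 -0.   0.1] gap -0.0003 | turn 0.0003 shift [ 0.26 -4.05 -0.18]
```

```bash
python3 -m creep '[[[0.1,-0.2,0],0],[[0.1,-0.2,0],0],[[0,-0.2,0],0],[[0,-0.2,0],0],[[0,-0.2,0],0],[[0,-0.2,0],0],[[0,-0.2,0],0],[[0,-0.2,0],0],[[0,-0.2,0],0],[[0,-0.2,0],0]]'| grep -E "ee_pos|^force"
python3 -m creep '[[[0,-0.2,0],0],[[0,-0.2,0],0],[[0,-0.2,0],0],[[0,-0.2,0],0],[[0,-0.15,0],0],[[0,-0.15,0],0],[[0,0,0],0]]'| grep -E "ee_pos|^force"
python3 -c "
from h import *
plan(80,-131,72)"
```

```text
ee_pos: [0.6416, -0.1899, 0.0724]
force: [0.8, -4.8, 2.7]
ee_pos: [0.6447, -0.1679, 0.0723]
force: [0.8, -3.6, 2.7]
at st [[  81.9 -141.9]] z 72.3 yaw 0.0011 F [ 0.8 -3.6  2.7] gap -0.0001 | turn 0.0004 shift [-0.1  -0.54  0.02]
```

```bash
python3 -m creep '[[[0,-0.1,0],0],[[0,-0.1,0],0],[[0,-0.1,0],0],[[0,-0.1,0],0],[[0,0,0],0]]'| grep -E "ee_pos|^force"
python3 -m creep '[[[0,-0.05,0],0],[[0,-0.05,0],0],[[0,-0.05,0],0],[[0,0,0],0]]'| grep -E "ee_pos|^force"
python3 -c "
from h import *
plan(80,-131,72)
im,c=cam('top');i2,c2=cam('wrist');cv2.imwrite('pics/t7.png',np.hstack([cv2.resize(im[90:210,200:400],(500,300)),cv2.resize(i2,(300,300))])[...,::-1])"
```

```text
ee_pos: [0.6456, -0.1608, 0.0724]
force: [-0.1, -7.2, 2.1]
ee_pos: [0.6459, -0.1586, 0.0724]
force: [0.0, -8.4, 2.8]
at st [[  82.  -132.4]] z 72.4 yaw 0.0006 F [ 0.  -8.4  2.8] gap -0.0 | turn 0.0002 shift [-0.1  -0.07  0.02]
```

```bash
for i in 1; do python3 -m creep '[[[0,-0.05,0],0],[[0,-0.05,0],0],[[0,-0.05,0],0],[[0,0,0],0]]'| grep -E "ee_pos|^force"; done
python3 -m creep '[[[0,-0.05,0],0],[[0,-0.05,0],0],[[0,-0.05,0],0],[[0,0,0],0]]'| grep -E "ee_pos|^force"
python3 -c "
from h import *
plan(80,-131,72)"
```

```text
ee_pos: [0.646, -0.1583, 0.0725]
force: [-1.1, -17.6, 0.7]
ee_pos: [0.646, -0.1581, 0.0725]
force: [-2.4, -26.3, 0.5]
at st [[  82. -132.]] z 72.5 yaw -0.0006 F [ -2.4 -26.3   0.5] gap 0.0001 | turn -0.0002 shift [-0.1  -0.05  0.03]
```

Motion has stalled with the force rising, right about where the end stop should be. I back off and check.

```bash
python3 -m creep '[[[0,0.3,0],0],[[0,0.6,0],0],[[0,1,0],0],[[0,0.3,-1],0],[[0,0,-1],0],[[0,0,-1],0],[[-0.5,0,-1],0],[[-1,-1,-1],0],[[-1,-1,-1],0],[[-1,-1,-1],0]]' >/dev/null
python3 -m creep '[[[-1,-1,0],0],[[-0.5,-1,0],0],[[0,-1,0],0],[[0,-1,0],0],[[0,-1,0],0],[[0,-0.5,0],0],[[0,0,0],0],[[0,0,0],0]]' >/dev/null
python3 - <<'E'
from h import *
plan(0,0,200)
im,c=cam("wrist"); cv2.imwrite("pics/w8.png",im[...,::-1]); np.savez("w8.npz",im=im,**c)
m=mask(im,(5,140,120),(18,255,255))
for g in blobs(m,200)[:3]: h=cv2.approxPolyDP(g,5,True).reshape(-1,2); print(h.tolist(),(st(onz(c,h,.057))*1e3).round(0).tolist())
E
```

```text
at st [[-18.8   1.3]] z 211.6 yaw 0.0026 F [ 0.5 -1.  -0. ] gap -0.0001 | turn 0.0008 shift [0.94 0.06 0.58]
[[435, 6], [414, 7], [398, 161], [404, 119], [423, 116], [427, 85], [409, 82], [410, 59], [431, 46]] [[123.0, -117.0], [123.0, -101.0], [3.0, -100.0], [39.0, -102.0], [41.0, -118.0], [66.0, -118.0], [68.0, -103.0], [85.0, -102.0], [95.0, -118.0]]
```

View pics/w8.png

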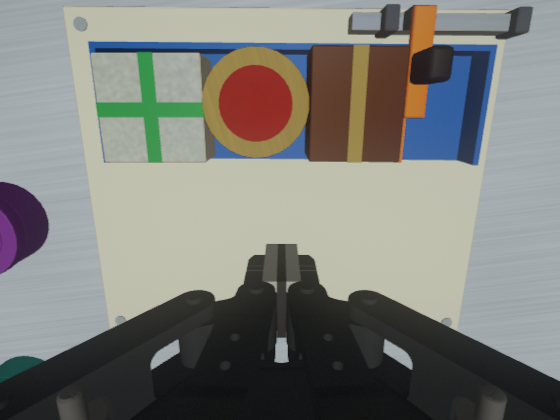

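The wrist view shows the row closed up: gift box (95–210), tin (205–308), carton (310–403), with the bridge at (412–433, 6–116). The bridge measures y ≈ -110, about the stop but possibly 1–3 mm short, so I measure it relative to the crate walls.

Run:
```python
from h import *
def ld(n):
    d=dict(np.load(n)); im=d.pop("im"); return im,d
for n in("w1.npz","w8.npz"):
    im,c=ld(n); f=lambda g,z:(st(onz(c,g.reshape(-1,2),z))*1e3)
    bl=np.vstack([b for b in blobs(mask(im,(100,110,40),(125,255,255)),60) if b[:,0,1].mean()<200]); P=f(bl,.042)
    print(n,"blue",P.min(0).round(1),P.max(0).round(1))
    og=np.vstack([b for b in blobs(mask(im,(5,140,120),(18,255,255)),100)]); Q=f(og,.057)
    s=Q[(Q[:,0]>100)&(Q[:,0]<115)]; print("bridge y at x~108",s[:,1].min().round(1),s[:,1].max().round(1)); s=Q[(Q[:,0]>45)&(Q[:,0]<60)]; print("bridge y at x~52",s[:,1].min().round(1),s[:,1].max().round(1))
    w=mask(im,(15,5,140),(50,80,255)); bp=f(max(blobs(w),key=cv2.contourArea),.012); 
    k=bp[(bp[:,0]>-150)&(bp[:,0]<-50)]; print("board y",k.min(0).round(1),k.max(0).round(1))
```

```text
w1.npz blue [  -0.6 -177.5] [100.  161.3]
bridge y at x~108 -180.0 -162.0
bridge y at x~52 -178.8 -155.6
board y [-149.9 -202.2] [-50.3 197.2]
w8.npz blue [  -1.4 -178. ] [100. 161.]
bridge y at x~108 -119.0 -100.9
bridge y at x~52 -117.9 -100.9
board y [-150.  -202.2] [-50.7 197. ]
```

Run:
```python
from h import *
d=dict(np.load("w8.npz")); im=d.pop("im"); c=d
f=lambda uv,z:(st(onz(c,uv,z))*1e3+[0,2.6]).round(1).tolist()
m=mask(im,(0,80,25),(14,255,140)); m[200:]=0; m[:,:300]=0; m[:,405:]=0
for g in blobs(m,300)[:3]: q=cv2.approxPolyDP(g,4,True).reshape(-1,2); print("carton",q.tolist(),f(q,.067))
g=reg(im,(40,100,60),(80,255,255),(80,40,215,170))[0]; q=cv2.approxPolyDP(g,4,True).reshape(-1,2); print("ribbon",q.tolist(),f(q,.057))
t=reg(im,(12,70,90),(30,255,255),(195,35,312,170))[0]; e=cv2.minEnclosingCircle(t); print("tin",e,f([e[0]],.062))
print("board front",f([(110,323),(460,325)],.012))
```

```text
carton [[313, 46], [307, 68], [309, 159], [346, 160], [352, 46]] [[93.3, -20.9], [77.5, -16.7], [6.5, -19.9], [5.8, -50.8], [93.4, -50.7]]
carton [[370, 46], [362, 160], [398, 161], [404, 46]] [[93.4, -64.5], [5.8, -64.1], [5.0, -94.2], [93.5, -90.5]]
ribbon [[137, 52], [142, 102], [96, 102], [98, 116], [143, 116], [149, 161], [161, 161], [157, 117], [203, 116], [202, 107], [157, 103], [151, 52]] [[90.1, 118.1], [51.9, 118.2], [51.9, 156.2], [40.6, 156.1], [40.7, 118.6], [3.0, 117.4], [3.0, 107.0], [39.9, 107.0], [40.8, 68.5], [48.1, 68.9], [51.2, 105.9], [90.2, 107.0]]
tin ((254.3307342529297, 101.80741119384766), 55.65391159057617) [[52.2, 25.1]]
board front [[-189.5, 197.7], [-191.2, -201.1]]
```

All three stand square, inside the crate (front edges at x ≥ 3 mm) and tight together. The ram is at its stop and the arm is clear.

```bash
python3 -c "
from rig import manip,state
print(state()['time'],manip.hand_in())"
```

```text
the job is handed in; nothing more can be done
28.5667 None
```

The job is handed in at 28.6 s. The gift box, tin and carton stand square and upright in one tight row inside the crate, and the ram is at its end stop to within measurement error.

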